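Seat the orange lamp module in the spring bayonet test socket and hold it there

TASK

Take the orange lamp module and fit it into the bayonet test socket: line its two side lugs up with the two slots, push it straight down against the spring, and twist it clockwise (seen from above) about a quarter turn until it meets the stop. The socket only makes contact while the lamp is pressed, so finish while still gripping the lamp, turned to the stop and pushed down until its white collar is flush on the rim; do not let go. Leave the green lamp and the other loose things on the desk where they are.

Things in the scene. Friction and masses are not known exactly. Their poses are not given: they have to be found in the camera images.
- orange_lamp: Lamp module to fit: orange grip, amber dome, 67 mm tall, 90 g, standing upright. Origin: centre of its underside, z up its axis. Metal base 27 mm in diameter to z = 24 mm, bottom edge chamfered; white collar 44 mm in diameter, z = 24 to 29 mm; orange grip block; dome 21 mm in diameter, z = 55 to 67 mm. A half turn about z changes nothing.
- orange_lamp_grip (a point): Centre of the orange lamp's grip block, 42 mm above its origin. The block is 38 mm long along the lamp's x (the line of the lugs), 24 mm thick along y (squeeze it along y) and reaches from z = 29 to 55 mm.
- orange_lamp_lug (a point): Centre height of the orange lamp's lugs, on its axis 7 mm above the underside. Two round brass lugs 5 mm thick stick out of the base along the lamp's +x and -x, to 18 mm from the axis. They are hidden from above by the collar, whose top bears two small black marks right above them.
- orange_lamp_collar (a point): Centre of the flat underside of the orange lamp's white collar, 24 mm above the lamp's origin.
- green_lamp: A second lamp module of the same shape and size with a green grip and green dome, standing upright on the desk. It is not to be used: leave it standing. Origin: centre of its underside.
- socket: Bayonet test socket fixed to the desk: grey base plate 90 x 90 x 7 mm with a round black socket 56 mm in diameter, bright metal bore 29.5 mm in diameter, rim 37 mm high. Origin: centre of its underside, z up. The two slots for the lugs, 8.5 mm wide and reaching to 20.5 mm from the axis, open at the rim at the socket's +x and -x, beside white marks.
- socket_rim (a point): Centre of the socket's bore at the height of the rim (37 mm above the socket's origin). The lamp is fully home when the collar's underside lies on the rim.
- socket_lip (a point): On the axis, at the height of the lip's underside, 26.5 mm above the socket's origin. Below the lip each slot leads into a track that runs clockwise seen from above to a solid stop 80 degrees from the slot (red marks on the rim). The lamp turns only that way, and only with its collar within 4 mm of the rim. Let go after the turn, it is lifted 4 mm by the spring, until the lugs meet the lip.
- plunger (a joint): Spring plunger, a brass disc in the bore that the lamp's underside presses down, in m. 0: up, its top 13 mm below the rim, so that the lamp's underside meets it while the collar is still 11 mm above the rim. 0.011: lamp fully home. The spring pushes up with 3 N at 0 and 10 N at 0.011.
- eraser: Small blue and white eraser, 20 x 42 x 13 mm, lying loose on the desk; leave it alone.
- weigh_boat: White plastic weighing boat, 65 x 65 x 14 mm, lying loose on the desk; leave it alone.
- marker_black: Black marker pen, 137 mm long, lying loose beside the microscope; leave it alone.
There are look-alikes about, which are no part of the job. There is more than one size of the orange_lamp; the one meant has the size given above.

How it is judged:
On the way, in this order (a step that is already met when the one before it is completed fails the run):
1. the orange lamp is gripped and lifted clear of the desk (height (world z) of orange_lamp above 0.03 m and contact force between the fingers and orange_lamp above 1 N), for 0.1 s.
2. with its lugs in the slots, the gripped lamp is pushed at least 3 mm down against the spring (z of orange_lamp_collar in the frame of socket_rim below 0.008 m and horizontal distance between orange_lamp_collar and socket_rim below 0.004 m and value of joint plunger above 0.003 m and contact force between the fingers and orange_lamp above 1 N), for 0.05 s.
At the end, for the whole second after the job is handed in: Orange lamp still gripped (over 2 N), upright within 5 deg, centred within 3 mm, turned clockwise at least 70 of the 80 deg, collar within 2 mm of the rim, plunger down over 8.5 mm, still. Green lamp upright and within 25 mm of its start; eraser, boat and marker within 30 mm (z of orange_lamp_collar in the frame of socket_rim below 0.002 m and horizontal distance between orange_lamp_collar and socket_rim below 0.003 m and angle between orange_lamp's own z axis and vertical below 0.09 rad and angle between the x axis of orange_lamp and the y axis of socket, either way round below 0.35 rad and value of joint plunger above 0.0085 m and contact force between the fingers and orange_lamp above 2 N and linear speed of orange_lamp below 0.02 m/s and angle between green_lamp's own z axis and vertical below 0.2 rad and distance of green_lamp from where it was at the start of the episode below 0.025 m and distance of each of eraser, weigh_boat, marker_black from where it was at the start of the episode below 0.03 m); the arm keeps its last pose, push and grip.
It fails at once if the green lamp is displaced or tipped (distance of green_lamp from where it was at the start of the episode above 0.025 m or angle between green_lamp's own z axis and vertical above 0.3 rad).
It fails at once if another loose thing is pushed away (distance of any of eraser, weigh_boat, marker_black from where it was at the start of the episode above 0.03 m).
It also fails if it takes over 45 s, if anything falls off the work surface, if the arm or the gripper's body presses on something with over 40 N, if the wrist force passes 120 N, or if a joint passes its speed limit or range.

ROBOT

A 6-joint arm with a two-finger parallel gripper is mounted at the origin on a cart in front of the work surface, level with it; the furniture and walls round the work are solid. World frame = base frame: x ahead of the robot, y to its left, z up, the work surface at z = 0. Lengths are in m, angles in rad, forces in N, time in s.
With the tool pointing down it reaches from about 0.35 to 0.85 m from the base axis. Payload 8.1 kg.
Tool frame: the origin (TCP) lies at the very end of the fingers, on their centre line; the grasp point (between the pads) lies 19 mm behind it (r.grip_point_offset is the z of the grasp point in the tool frame, in m); z points along the fingers, y is the line along which they close (so a half turn about z gives the same grasp; the last joint's range is limited). The gripper opens to 85 mm and grips with 20 to 120 N. Pads are 22 mm wide; open, the fingers measure 114 mm over their backs; the gripper's body (76 mm by 85 mm) begins 54 mm behind the grasp point. The pads swing forward as they close: fully open they stand 13 mm farther back than shut.
Start: joints at [-1.234, 0.13, 1.488, -0, 1.523, -0.085], TCP at [0.246, -0.547, 0.231] pointing down, gripper open.
Joint ranges: [-2.96, 2.96], [-0.89, 2.26], [0.02, 2.5], [-1.34, 4.48], [0, 2.73], [-2.66, 2.66]. Speed limits (rad/s): [2.39, 2.39, 2.79, 3.14, 3.14, 3.14].

INTERFACE

Orientations are given as a unit quaternion [w, x, y, z].
In Python, from plant import r gives the robot as it stands.
- The arm moves only by the tool step_arm, never from a script. Its argument "plan" is text: rows parted by semicolons, each of 6 numbers parted by spaces: the shift along the world's x, y, z in m, then the turn, a rotation vector about the world's x, y, z in rad. In form: tx ty tz rx ry rz; .... A call has exactly 10 rows; each row is the pose to reach, as a shift and turn from the pose commanded when the call began; what a row does not reach only later rows make up. A row lasts 1/12 s, in which the tool goes at most 41.7 mm and 7.16 degrees, less where a joint would pass 70% of its speed; a pose out of reach is approached as far as the arm can. A call with a gripper value outside its range is refused whole. "fingers" is the opening, from -1 (shut) to 1 (fully open), so that 0 is half open, set as the call begins (left out, the last holds). The fingers move at their own pace and stop on an object; "squeeze" is the grip in N (left out, the last holds). Time passes only in rows, so rows that repeat a pose let the fingers close, or fill a call up. It gives the time, the measured TCP pose, the force, the opening and the grip force at its end, in the units of the state.
- r.read_state(): the state, without advancing time (a new reading comes with each control period).
- r.snapshot(name): name is "side" or "top" or "wrist"; returns a dict with "image" (400x640x3 uint8, blue, green, red), "fx", "fy", "cx", "cy" (pixels), "dist_coeffs" ([k1, k2, p1, p2, k3] as OpenCV has them; the pictures are not rectified), "R" (3x3) and "t" (3): a world point X has camera coordinates R X + t. Camera axes: x right, y down, z forward; pixel columns grow to the right and rows downward; lengths in m; the calibration is good to about 2 mm. A picture is of the moment at which its call begins. There is no depth.
- r.close_job(): hands the job in; it is judged then, once.
Trained networks look in a picture, given as the dict that the camera call returned (one of the last four; its "shot" number tells which), for a name from the list of things; names that differ only in an ending like _2 or _b are one class to them, and where a whole thing is asked for, a point or a joint stands for the part that bears it (a point fixed in the world has none). Each returns a list of dicts, best first, with "score" (0 to 1); they miss things now and then, are a little off and sometimes report something else, mostly with a low value. They report only what shows in the picture. A call takes as long as a camera call. They do not tell look-alikes from the thing itself.
- r.search_frame(name, picture): "extent" ([left, top, right, bottom] in pixels, round what is visible of it).
- r.trace(name, picture): "mask" (400x640 bool, what is visible of it) and "extent" ([left, top, right, bottom] in pixels, round what is visible of it).
The state is a dict: "clock": time; "q": joint angles; "joint_velocities": joint speeds; "tau": joint torques, N m; "eef_pos": TCP position; "eef_rot": TCP orientation; "wrist_force": force on the tool from outside, world axes, zero at the start; "wrist_torque": the same for the moment, N m; "gripper_width": opening from 0.0 (shut) to 1.0 (fully open); "grasp_force": force on a finger pad.
Only numpy, scipy, OpenCV 4.12 (cv2) and the standard library are available. Lean on these libraries where they do the work, as an engineer would, in place of code of your own. Each camera call takes 0.05 s, during which the arm holds its last target. There are 200 camera calls.

## Working session

There is one attempt and no reset: what is moved stays moved. The work goes in short steps, Python scripts to look and compute and a tool call to move; the robot and the scene stay as the last step left them, time stands still between calls to the robot, and variables do not carry over. Pictures are saved under pics/ and viewed, at most 10 in all, crops included, and the job is handed in when it is done.

Besides the shell and the picture viewer there is one more tool, called after ">>>" by a JSON object that holds its "fn" and its "kwargs". step_arm: Moves the arm, as the interface text tells. Its arguments: {"type":"object","properties":{"plan":{"type":"string"},"fingers":{"type":"number"},"squeeze":{"type":"number"}},"required":["plan"]}

```bash
mkdir -p pics
cat > h.py <<'E'
from plant import r
import numpy as np, cv2
def K(s): return np.array([[s["fx"],0,s["cx"]],[0,s["fy"],s["cy"]],[0,0,1.]])
def ray(s,uv,z):
    p=cv2.undistortPoints(np.array([[uv]],float),K(s),np.array(s["dist_coeffs"],float))[0,0]
    R=np.array(s["R"]);t=np.array(s["t"]); c=-R.T@t; d=R.T@np.array([p[0],p[1],1])
    return c+d*(z-c[2])/d[2]
def proj(s,X):
    R=np.array(s["R"]);rv=cv2.Rodrigues(R)[0]
    return cv2.projectPoints(np.array(X,float).reshape(-1,3),rv,np.array(s["t"],float),K(s),np.array(s["dist_coeffs"],float))[0][:,0]
E
python3 - <<'E'
from h import *
for n in ["top","side"]:
    s=r.snapshot(n); cv2.imwrite(f"pics/{n}0.png",s["image"])
    print(n,s["fx"],np.round(-np.array(s["R"]).T@np.array(s["t"]),3),np.round(s["R"],2).tolist())
    for nm in ["orange_lamp","green_lamp","socket","eraser","weigh_boat","marker_black"]:
        for d in r.search_frame(nm,s)[:3]:
            e=d["extent"];c=[(e[0]+e[2])/2,(e[1]+e[3])/2]
            print(nm,round(d["score"],2),np.round(e).tolist(),np.round(ray(s,c,.03),3))
E
```

```text
top 372.4396312975178 [0.449 0.298 0.888] [[-0.01, -1.0, -0.03], [-0.99, 0.01, -0.11], [0.11, 0.03, -0.99]]
orange_lamp 0.82 [341.0, 127.0, 374.0, 159.0] [0.677 0.237 0.03 ]
orange_lamp 0.65 [374.0, 215.0, 400.0, 242.0] [0.476 0.174 0.03 ]
orange_lamp 0.52 [356.0, 170.0, 376.0, 191.0] [0.587 0.22  0.03 ]
green_lamp 0.67 [289.0, 167.0, 308.0, 185.0] [0.6   0.375 0.03 ]
socket 0.9 [312.0, 217.0, 357.0, 262.0] [0.452 0.294 0.03 ]
socket 0.68 [236.0, 222.0, 253.0, 230.0] [0.484 0.502 0.03 ]
eraser 0.75 [354.0, 172.0, 378.0, 187.0] [0.59 0.22 0.03]
eraser 0.6 [234.0, 223.0, 254.0, 235.0] [0.478 0.502 0.03 ]
weigh_boat 0.94 [250.0, 156.0, 279.0, 183.0] [0.617 0.456 0.03 ]
marker_black 0.67 [414.0, 212.0, 424.0, 272.0] [0.444 0.101 0.03 ]
side 486.35679525593986 [0.397 1.055 0.486] [[-0.98, -0.21, -0.01], [-0.1, 0.49, -0.87], [0.18, -0.85, -0.5]]
orange_lamp 0.9 [261.0, 158.0, 292.0, 206.0] [0.68  0.216 0.03 ]
orange_lamp 0.89 [314.0, 172.0, 333.0, 208.0] [0.58 0.23 0.03]
orange_lamp 0.72 [366.0, 156.0, 395.0, 198.0] [0.475 0.154 0.03 ]
green_lamp 0.75 [282.0, 209.0, 311.0, 249.0] [0.595 0.379 0.03 ]
green_lamp 0.66 [310.0, 169.0, 334.0, 201.0] [0.587 0.211 0.03 ]
socket 0.7 [350.0, 203.0, 414.0, 246.0] [0.452 0.336 0.03 ]
socket 0.62 [338.0, 287.0, 358.0, 306.0] [0.479 0.532 0.03 ]
eraser 0.7 [339.0, 286.0, 358.0, 307.0] [0.479 0.532 0.03 ]
weigh_boat 0.7 [249.0, 257.0, 294.0, 285.0] [0.602 0.498 0.03 ]
marker_black 0.46 [394.0, 178.0, 428.0, 183.0] [0.412 0.156 0.03 ]
```

View pics/top0.png

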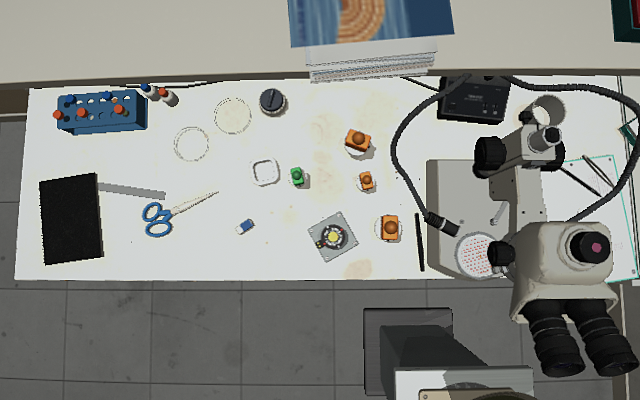

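View pics/side0.png

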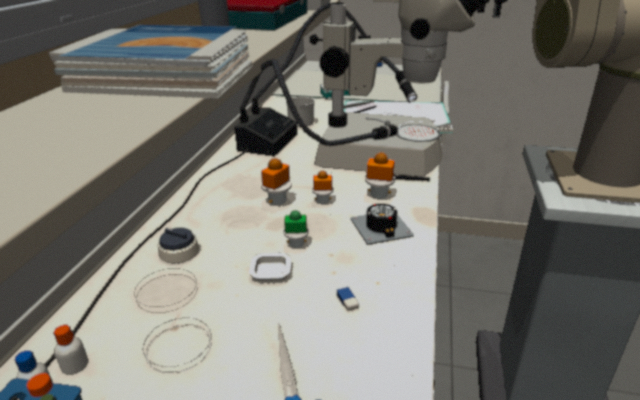

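The size given fits the middle orange lamp, at about (0.587, 0.22): its collar measures about 20 px, the same as the green lamp's. The other two are larger. The microscope stands between the start pose and the work, so I'll raise and retract the arm before swinging across.

>>> {"fn": "step_arm", "kwargs": {"plan": "-.005 .012 .036 0 0 0; -.01 .024 .072 0 0 0; -.015 .036 .108 0 0 0; -.02 .048 .144 0 0 0; -.025 .06 .18 0 0 0; -.03 .072 .216 0 0 0; -.035 .084 .252 0 0 0; -.04 .096 .288 0 0 0; -.045 .108 .324 0 0 0; -.05 .12 .36 0 0 0", "fingers": 0.4}}

```text
clock: 1.53
eef_pos: [0.1953, -0.4263, 0.5933]
eef_rot: [0.0, 0.978, 0.209, 0.0]
wrist_force: [0.2, -1.4, 0.4]
gripper_width: 0.699
grasp_force: 0.0
```

Run:
```python
from h import *
s=r.read_state(); print({k:np.round(s[k],3).tolist() for k in ["clock","q","eef_pos","eef_rot","wrist_force"]})
s=r.snapshot("wrist"); cv2.imwrite("pics/w0.png",s["image"]); print(np.round(-np.array(s["R"]).T@np.array(s["t"]),3),np.round(s["R"],2).tolist(),s["fx"])
```

```text
{'clock': 1.533, 'q': [-1.251, -0.055, 1.006, -0.0, 2.19, -0.102], 'eef_pos': [0.195, -0.426, 0.593], 'eef_rot': [0.0, 0.978, 0.209, 0.0], 'wrist_force': [0.221, -1.385, 0.399]}
[ 0.255 -0.399  0.736] [[0.41, -0.91, 0.0], [-0.88, -0.4, 0.26], [-0.24, -0.11, -0.97]] 281.51304282539115
```

>>> {"fn": "step_arm", "kwargs": {"plan": ".002 .035 .01 0 0 0; .004 .07 .02 0 0 0; .006 .105 .03 0 0 0; .01 .14 .04 0 0 0; .014 .175 .05 0 0 0; .018 .21 .055 0 0 0; .022 .245 .06 0 0 0; .026 .275 .06 0 0 0; .03 .305 .06 0 0 0; .03 .33 .06 0 0 0"}}

```text
clock: 2.42
eef_pos: [0.2253, -0.0956, 0.6517]
eef_rot: [0.001, 0.978, 0.209, 0.001]
wrist_force: [1.2, 0.0, -0.6]
gripper_width: 0.706
grasp_force: 0.0
```

>>> {"fn": "step_arm", "kwargs": {"plan": "0 .03 0 0 0 0; 0 .06 0 0 0 0; 0 .09 0 0 0 0; .005 .12 0 0 0 0; .01 .15 0 0 0 0; .02 .18 0 0 0 0; .03 .21 0 0 0 0; .05 .24 0 0 0 0; .08 .265 -.01 0 0 0; .11 .28 -.02 0 0 0"}}

```text
clock: 3.25
eef_pos: [0.3359, 0.1853, 0.6318]
eef_rot: [-0.0, 0.977, 0.211, 0.001]
wrist_force: [1.0, -1.4, 0.4]
gripper_width: 0.696
grasp_force: 0.0
```

Run:
```python
from h import *
s=r.read_state(); print({k:np.round(s[k],3).tolist() for k in ["clock","q","eef_pos","eef_rot","wrist_force"]})
s=r.snapshot("top");im=s["image"]
c=im[110:280,230:440]; cv2.imwrite("pics/t1.png",cv2.resize(c,None,fx=3.5,fy=3.5,interpolation=cv2.INTER_CUBIC))
```

```text
{'clock': 3.25, 'q': [0.37, -0.213, 1.066, 0.0, 2.286, 1.516], 'eef_pos': [0.336, 0.185, 0.632], 'eef_rot': [-0.0, 0.977, 0.211, 0.001], 'wrist_force': [0.96, -1.397, 0.401]}
```

View pics/t1.png

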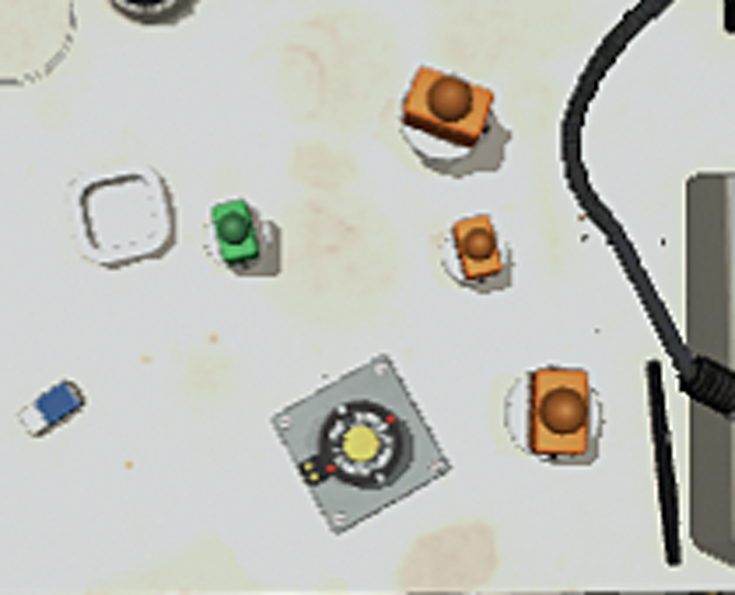

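The crop shows the small orange lamp at (478,245), with its long axis at about +11° in the world. The socket is at (361,443), its slot line at about +31° and its red stops at about −50°. To keep joint 6 in range I'll grasp half a turn round, which means a yaw of about +167°.

>>> {"fn": "step_arm", "kwargs": {"plan": ".02 .006 -.02 0 0 .12; .04 .013 -.04 0 0 .24; .06 .02 -.06 0 0 .36; .08 .026 -.08 0 0 .48; .1 .033 -.1 0 0 .6; .12 .04 -.12 0 0 .72; .14 .046 -.14 0 0 .84; .16 .053 -.16 0 0 .96; .175 .06 -.18 0 0 1.08; .19 .065 -.2 0 0 1.2"}}

```text
clock: 4.13
eef_pos: [0.5265, 0.2479, 0.4299]
eef_rot: [-0.0, 0.687, 0.727, -0.0]
wrist_force: [0.0, -0.5, 0.7]
gripper_width: 0.699
grasp_force: 0.0
```

>>> {"fn": "step_arm", "kwargs": {"plan": "0 0 -.013 0 0 .12; 0 0 -.026 0 0 .24; 0 0 -.039 0 0 .36; 0 0 -.052 0 0 .48; 0 0 -.065 0 0 .6; 0 0 -.078 0 0 .72; 0 0 -.091 0 0 .84; 0 0 -.104 0 0 .96; 0 0 -.117 0 0 1.08; 0 0 -.13 0 0 1.2"}}

```text
clock: 4.97
eef_pos: [0.5256, 0.2474, 0.3006]
eef_rot: [0.0, 0.156, 0.988, -0.0]
wrist_force: [0.6, -0.3, -0.0]
gripper_width: 0.702
grasp_force: 0.0
```

>>> {"fn": "step_arm", "kwargs": {"plan": "0 0 0 0 0 .12; 0 0 0 0 0 .24; 0 0 0 0 0 .36; 0 0 0 0 0 .48; 0 0 0 0 0 .515; 0 0 0 0 0 .515; 0 0 0 0 0 .515; 0 0 0 0 0 .515; 0 0 0 0 0 .515; 0 0 0 0 0 .515"}}

```text
clock: 5.8
eef_pos: [0.5257, 0.2476, 0.3013]
eef_rot: [-0.0, -0.097, 0.995, -0.0]
wrist_force: [-0.7, 0.5, -0.3]
gripper_width: 0.701
grasp_force: 0.0
```

Run:
```python
from h import *
s=r.read_state(); print({k:np.round(s[k],3).tolist() for k in ["clock","q","eef_pos","eef_rot","wrist_force"]})
s=r.snapshot("wrist");im=s["image"]; cv2.imwrite("pics/w1.png",im); print(s["dist_coeffs"],s["fx"],s["cx"],s["cy"])
import pickle; pickle.dump(s,open("w1.pkl","wb"))
print(proj(s,[[.587,.22,.03],[.452,.294,.037],[.597,.374,.03]]))
```

```text
{'clock': 5.8, 'q': [0.352, 0.061, 1.436, -0.0, 1.645, -1.413], 'eef_pos': [0.526, 0.248, 0.301], 'eef_rot': [-0.0, -0.097, 0.995, -0.0], 'wrist_force': [-0.688, 0.468, -0.296]}
[-0.01662875  0.          0.          0.          0.        ] 281.51304282539115 319.41400049874335 198.83996913478393
[[293.83384551 204.72277838]
 [361.9422012  125.09964788]
 [389.47945763 228.91350716]]
```

View pics/w1.png

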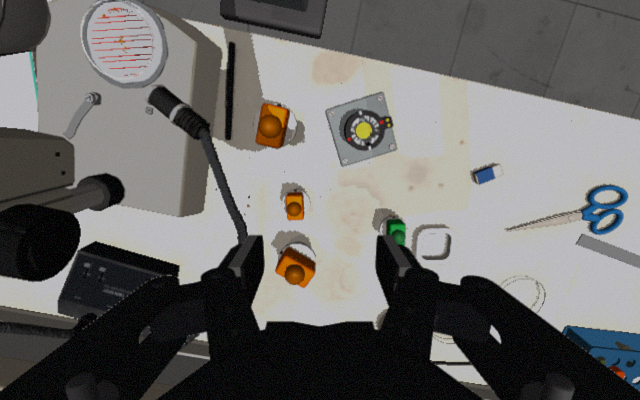

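Wrist view: the lamp is at (294,206), the socket at (363,129) and the green lamp at (396,233), all agreeing with the top view. I'll take close looks over the socket and then the lamp.

>>> {"fn": "step_arm", "kwargs": {"plan": "-.012 .008 -.02 0 0 0; -.024 .016 -.04 0 0 0; -.036 .023 -.06 0 0 0; -.048 .03 -.08 0 0 0; -.06 .038 -.1 0 0 0; -.07 .044 -.12 0 0 0; -.074 .046 -.135 0 0 0; -.074 .046 -.14 0 0 0; -.074 .046 -.14 0 0 0; -.074 .046 -.14 0 0 0"}}

```text
clock: 6.68
eef_pos: [0.4522, 0.2936, 0.162]
eef_rot: [0.0, -0.097, 0.995, 0.0]
wrist_force: [0.6, 0.1, 0.6]
gripper_width: 0.699
grasp_force: 0.0
```

Run:
```python
from h import *
s=r.snapshot("wrist");im=s["image"]; import pickle; pickle.dump(s,open("w2.pkl","wb"))
st=r.read_state(); print(st["eef_pos"],st["eef_rot"])
u=proj(s,[[.452,.294,.037]])[0]; print(u)
x,y=int(u[0])-80,int(u[1])-70; x=max(x,0);y=max(y,0)
print(x,y); cv2.imwrite("pics/w2.png",cv2.resize(im[y:y+140,x:x+160],None,fx=4,fy=4,interpolation=cv2.INTER_CUBIC))
```

```text
[0.45273213 0.2936824  0.16264545] [ 9.01720917e-04 -9.72077359e-02  9.95263671e-01  2.62814651e-04]
[319.64472712 192.79206637]
239 122
```

View pics/w2.png

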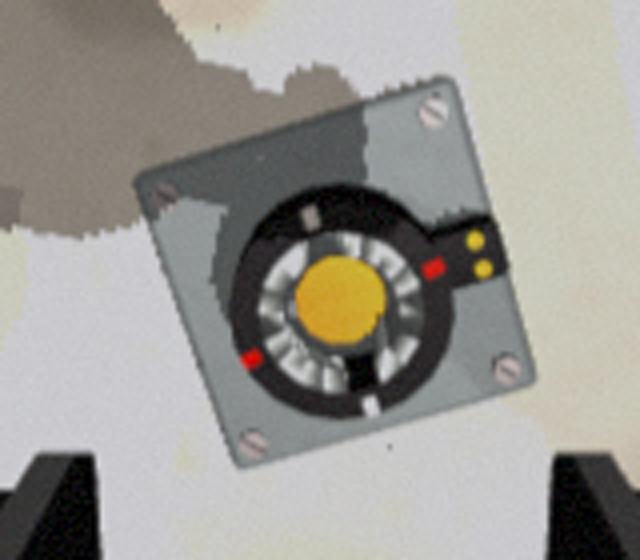

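>>> {"fn": "step_arm", "kwargs": {"plan": ".02 -.011 0 0 0 0; .04 -.022 0 0 0 0; .06 -.033 0 0 0 0; .08 -.044 0 0 0 0; .1 -.055 0 0 0 0; .12 -.066 0 0 0 0; .135 -.074 0 0 0 0; .135 -.074 -.01 0 0 0; .135 -.074 -.01 0 0 0; .135 -.074 -.01 0 0 0"}}

```text
clock: 7.57
eef_pos: [0.5862, 0.2195, 0.151]
eef_rot: [-0.001, -0.097, 0.995, 0.0]
wrist_force: [0.6, 1.0, 0.1]
gripper_width: 0.7
grasp_force: 0.0
```

Run:
```python
from h import *
s=r.snapshot("wrist");im=s["image"]; import pickle; pickle.dump(s,open("w3.pkl","wb"))
st=r.read_state(); print(st["eef_pos"],st["eef_rot"])
u=proj(s,[[.587,.22,.042]])[0]; print(u)
x,y=int(u[0])-80,int(u[1])-70; x=max(x,0);y=max(y,0)
print(x,y); cv2.imwrite("pics/w3.png",cv2.resize(im[y:y+140,x:x+160],None,fx=4,fy=4,interpolation=cv2.INTER_CUBIC))
```

```text
[0.58616838 0.21985404 0.15140618] [-2.83057595e-04 -9.74832326e-02  9.95237123e-01  8.51628486e-05]
[319.51334557 198.19869749]
239 128
```

View pics/w3.png

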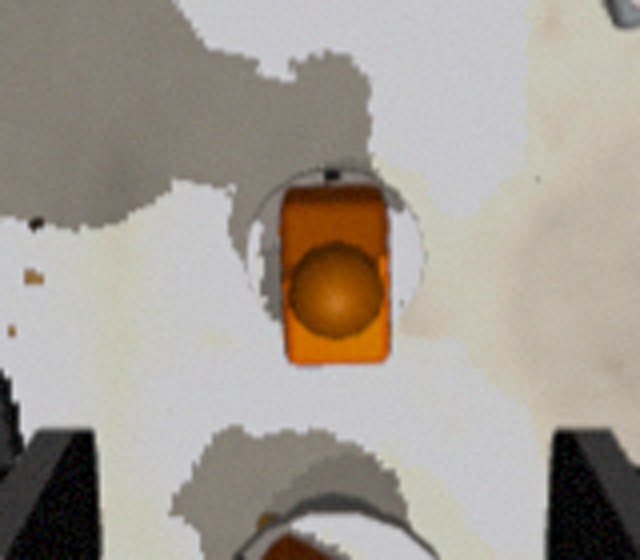

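The target is confirmed: its collar is about 44 px wide at about 1 px/mm. The socket crop shows white marks at (310,217) and (372,405), and red marks at (433,268) and (253,360). The lamp crop shows the top-face far edge at y=362 from x=288 to 389, the black mark at (332,174) and the dome at (336,290).

```bash
cat > m.py <<'E'
from h import *
import pickle
s=pickle.load(open("w2.pkl","rb"))
P=lambda s,p,o,z: ray(s,((p[0]+.5)/4-.5+o[0],(p[1]+.5)/4-.5+o[1]),z)
o=(239,122)
w1,w2,r1,r2=[P(s,p,o,.037) for p in [(310,217),(372,405),(433,268),(253,360)]]
print("socket white mid",(w1+w2)/2,np.linalg.norm(w1-w2)*1e3,np.degrees(np.arctan2(*(w2-w1)[1::-1])),"red mid",(r1+r2)/2,np.linalg.norm(r1-r2)*1e3,np.degrees(np.arctan2(*(r2-r1)[1::-1])))
c=[P(s,p,o,.007) for p in [(137,180),(447,78),(535,380),(242,467)]]
print("plate",np.mean(c,0),[np.round(np.linalg.norm(c[i]-c[i-1])*1e3,1) for i in range(4)],[np.round(np.degrees(np.arctan2(*(c[i]-c[i-1])[1::-1])),1) for i in range(4)])
# the plate outline: segment? rim disc circle
s=pickle.load(open("w3.pkl","rb"));o=(239,128);im=s["image"]
hsv=cv2.cvtColor(im,cv2.COLOR_BGR2HSV); m=((hsv[...,0]>5)&(hsv[...,0]<22)&(hsv[...,1]>150)).astype(np.uint8)
n,l,stt,ce=cv2.connectedComponentsWithStats(m); k=l[int(P and 128+70),239+84]; mm=(l==k).astype(np.uint8)
cnt=max(cv2.findContours(mm,0,2)[0],key=len)[:,0]; print("bbox",stt[k])
# project the model and fit x,y,yaw by minimising silhouette difference
from scipy.optimize import minimize
def sil(p,S=8):
    x,y,a=p; R=np.array([[np.cos(a),-np.sin(a)],[np.sin(a),np.cos(a)]])
    q=np.array([[i*.019,j*.012] for i in(-1,1) for j in(-1,1)])@R.T+[x,y]
    X=[[*v,z] for v in q for z in(.029,.055)]
    h=cv2.convexHull((proj(s,X)).astype(np.float32))
    M=np.zeros((100*S,100*S),np.uint8); cv2.fillPoly(M,[np.round((h-[270,150]+.5)*S).astype(int)],1)
    return cv2.resize(M.astype(np.float32),(100,100),interpolation=cv2.INTER_AREA)
T=mm[150:250,270:370].astype(np.float32)
f=lambda p:np.abs(sil(p)-T).sum()
b=min((minimize(f,[.587,.22,a],method="Nelder-Mead",options=dict(initial_simplex=[[.585,.218,a-.05],[.59,.218,a],[.585,.223,a],[.585,.22,a+.05]],xatol=1e-5)) for a in(.15,.2,.25)),key=lambda t:t.fun)
print("lamp fit",b.x,np.degrees(b.x[2]),b.fun,T.sum())
print("dome",P(s,(336,290),o,.058),"mark",P(s,(332,174),o,.029),"collar mid",P(s,(335.5,253),o,.029),"collar l/r",P(s,(247,253),o,.029),P(s,(424,253),o,.029))
E
python3 m.py
```

```text
socket white mid [0.45824359 0.29966017 0.037     ] 50.439606513358726 29.03691025174662 red mid [0.4585739  0.29980268 0.037     ] 50.10671253457435 -50.83284647269612
plate [0.45770102 0.29964043 0.007     ] [np.float64(86.2), np.float64(85.8), np.float64(86.9), np.float64(86.2)] [np.float64(-151.0), np.float64(119.2), np.float64(29.2), np.float64(-61.2)]
bbox [ 309  175   27   44 1135]
lamp fit [0.58472321 0.22155448 0.20923673] 11.988381650602987 150.84375 1135.0
dome [0.58398502 0.2221476  0.058     ] mark [0.56395271 0.21750068 0.029     ] collar mid [0.58266441 0.22209156 0.029     ] collar l/r [0.58679675 0.2011277  0.029     ] [0.57852998 0.24305756 0.029     ]
```

>>> {"fn": "step_arm", "kwargs": {"plan": "-.003 .002 -.02 0 0 .01; -.003 .002 -.04 0 0 .01; -.003 .002 -.06 0 0 .01; -.003 .002 -.08 0 0 .01; -.003 .002 -.095 0 0 .01; -.003 .002 -.107 0 0 .01; -.003 .002 -.115 0 0 .01; -.003 .002 -.119 0 0 .01; -.003 .002 -.119 0 0 .01; -.003 .002 -.119 0 0 .01", "squeeze": 70}}

```text
clock: 8.45
eef_pos: [0.5841, 0.2219, 0.0332]
eef_rot: [0.001, -0.102, 0.995, 0.0]
wrist_force: [0.1, 0.6, 0.4]
gripper_width: 0.7
grasp_force: 0.0
```

>>> {"fn": "step_arm", "kwargs": {"plan": "0 0 0 0 0 0; 0 0 0 0 0 0; 0 0 0 0 0 0; 0 0 0 0 0 0; 0 0 0 0 0 0; 0 0 0 0 0 0; 0 0 0 0 0 0; 0 0 0 0 0 0; 0 0 0 0 0 0; 0 0 0 0 0 0", "fingers": -1}}

```text
clock: 9.28
eef_pos: [0.5846, 0.2218, 0.0335]
eef_rot: [0.001, -0.102, 0.995, 0.0]
wrist_force: [0.5, 0.3, 6.0]
gripper_width: 0.265
grasp_force: 69.2
```

>>> {"fn": "step_arm", "kwargs": {"plan": "0 0 .01 0 0 0; 0 0 .03 0 0 0; 0 0 .05 0 0 0; 0 0 .07 0 0 0; 0 0 .09 0 0 .03; -.01 .006 .1 0 0 .06; -.025 .015 .1 0 0 .12; -.045 .026 .1 0 0 .18; -.065 .039 .1 0 0 .24; -.085 .052 .1 0 0 .304"}}

```text
clock: 10.12
eef_pos: [0.4975, 0.2737, 0.1325]
eef_rot: [-0.0, -0.253, 0.967, -0.0]
wrist_force: [-0.1, 0.6, -2.5]
gripper_width: 0.258
grasp_force: 68.3
```

>>> {"fn": "step_arm", "kwargs": {"plan": "-.015 .009 -.005 0 0 0; -.03 .019 -.01 0 0 0; -.041 .026 -.015 0 0 0; -.041 .026 -.02 0 0 0; -.041 .026 -.025 0 0 0; -.041 .026 -.03 0 0 0; -.041 .026 -.03 0 0 0; -.041 .026 -.03 0 0 0; -.041 .026 -.03 0 0 0; -.041 .026 -.03 0 0 0"}}

```text
clock: 10.95
eef_pos: [0.4583, 0.2994, 0.1026]
eef_rot: [0.0, -0.252, 0.968, 0.0]
wrist_force: [0.4, -0.2, -1.2]
gripper_width: 0.266
grasp_force: 68.5
```

Run:
```python
from h import *
s=r.snapshot("wrist");im=s["image"]; import pickle; pickle.dump(s,open("w4.pkl","wb"))
st=r.read_state(); print(st["clock"],st["eef_pos"],st["eef_rot"],st["grasp_force"],st["gripper_width"],st["wrist_force"])
u=proj(s,[[.458,.2997,.08]])[0]; print(u)
x,y=int(u[0])-80,int(u[1])-90; x=max(x,0);y=max(y,0)
print(x,y); cv2.imwrite("pics/w4.png",cv2.resize(im[y:y+150,x:x+160],None,fx=4,fy=4,interpolation=cv2.INTER_CUBIC))
```

```text
11.0 [0.45821237 0.2994722  0.10266128] [ 3.03303380e-04 -2.51588737e-01  9.67834187e-01  4.45313486e-05] 68.51013779640198 0.2628068752370797 [-0.29947729  0.42325136 -1.27112407]
[319.41377046 232.05696876]
239 142
```

View pics/w4.png

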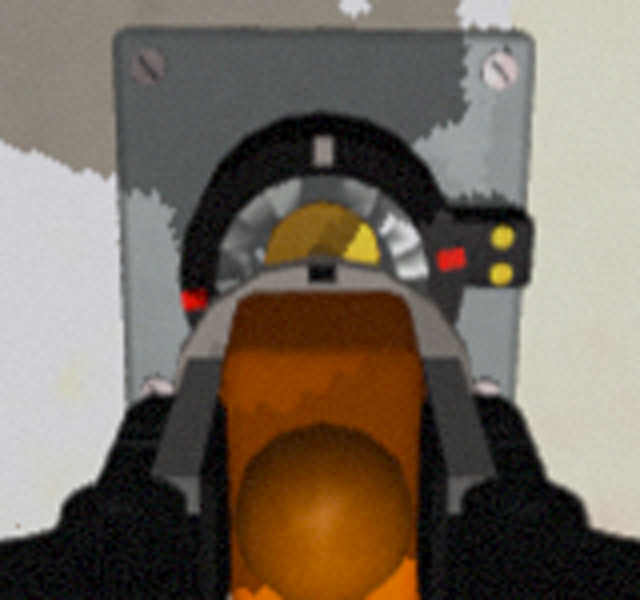

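Held lamp view: black mark (321,272), dome (324,513). Socket below it: white mark (323,152), red marks (194,300) and (452,259). These give the residual offset.

Run:
```python
from h import *
import pickle
s=pickle.load(open("w4.pkl","rb"));o=(239,142)
P=lambda p,z: ray(s,((p[0]+.5)/4-.5+o[0],(p[1]+.5)/4-.5+o[1]),z)
a=np.radians(29.1);ex=np.array([np.cos(a),np.sin(a)]);ey=np.array([-ex[1],ex[0]])
tcp=np.array([.4583,.2995])
for n,p,z in [("blackmark",(321,272),.098),("dome",(324,513),.127),("collarL",(182,352),.098),("collarR",(467,352),.098),("white",(323,152),.037),("red1",(194,300),.037),("red2",(452,259),.037),("plateL",(117,100),.007),("plateR",(533,100),.007),("screw1",(150,67),.007),("screw2",(501,69),.007)]:
    X=P(p,z); d=X[:2]-tcp; print(n,np.round(X,4),"along x,y of socket mm",np.round([d@ex*1e3,d@ey*1e3],1))
r1,r2=P((194,300),.037),P((452,259),.037); v=r2-r1;m=(r1+r2)/2
print(np.linalg.norm(v)*1e3,np.degrees(np.arctan2(v[1],v[0])),m, (m[:2]-tcp)@ex*1e3,(m[:2]-tcp)@ey*1e3)
```

```text
blackmark [0.4404 0.2895 0.098 ] along x,y of socket mm [-20.5   0. ]
dome [0.458  0.2998 0.127 ] along x,y of socket mm [-0.2  0.4]
collarL [0.46   0.2783 0.098 ] along x,y of socket mm [ -8.8 -19.4]
collarR [0.4406 0.313  0.098 ] along x,y of socket mm [-8.9 20.4]
white [0.4363 0.2875 0.037 ] along x,y of socket mm [-25.1   0.3]
red1 [0.4741 0.2799 0.037 ] along x,y of socket mm [  4.3 -24.8]
red2 [0.4425 0.3195 0.037 ] along x,y of socket mm [-4.1 25.2]
plateL [0.453  0.2467 0.007 ] along x,y of socket mm [-30.3 -43.5]
plateR [0.4099 0.324  0.007 ] along x,y of socket mm [-30.4  44.9]
screw1 [0.4433 0.2497 0.007 ] along x,y of socket mm [-37.3 -36.2]
screw2 [0.4076 0.3146 0.007 ] along x,y of socket mm [-36.9  37.8]
50.69410260036563 128.60757584621334 [0.45830073 0.29968312 0.037     ] 0.08969988957890768 0.15964823855487145
```

Everything lines up within 0.5 mm. I'll descend to just on the plunger, then check the force.

>>> {"fn": "step_arm", "kwargs": {"plan": "0 0 -.008 0 0 0; 0 0 -.016 0 0 0; 0 0 -.024 0 0 0; 0 0 -.029 0 0 0; 0 0 -.032 0 0 0; 0 0 -.035 0 0 0; 0 0 -.038 0 0 0; 0 0 -.041 0 0 0; 0 0 -.044 0 0 0; 0 0 -.046 0 0 0"}}

```text
clock: 11.83
eef_pos: [0.4578, 0.2997, 0.0562]
eef_rot: [0.0, -0.252, 0.968, 0.0]
wrist_force: [-0.9, -0.7, 2.7]
gripper_width: 0.265
grasp_force: 68.8
```

>>> {"fn": "step_arm", "kwargs": {"plan": "0 0 -.002 0 0 0; 0 0 -.004 0 0 0; 0 0 -.006 0 0 0; 0 0 -.008 0 0 0; 0 0 -.009 0 0 0; 0 0 -.0095 0 0 0; 0 0 -.01 0 0 0; 0 0 -.01 0 0 0; 0 0 -.01 0 0 0; 0 0 -.01 0 0 0"}}

```text
clock: 12.67
eef_pos: [0.4579, 0.2998, 0.0471]
eef_rot: [0.0, -0.252, 0.968, 0.0]
wrist_force: [-3.5, -1.4, 7.8]
gripper_width: 0.264
grasp_force: 69.6
```

>>> {"fn": "step_arm", "kwargs": {"plan": "0 0 0 0 0 -.08; 0 0 0 0 0 -.16; 0 0 0 0 0 -.24; 0 0 0 0 0 -.32; 0 0 0 0 0 -.4; 0 0 0 0 0 -.48; 0 0 0 0 0 -.56; 0 0 0 0 0 -.64; 0 0 0 0 0 -.72; 0 0 0 0 0 -.8"}}

```text
clock: 13.5
eef_pos: [0.4589, 0.3002, 0.0477]
eef_rot: [0.001, 0.147, 0.989, 0.001]
wrist_force: [0.1, -1.0, 7.2]
gripper_width: 0.266
grasp_force: 69.8
```

>>> {"fn": "step_arm", "kwargs": {"plan": "0 0 0 0 0 -.08; 0 0 0 0 0 -.16; 0 0 0 0 0 -.24; 0 0 0 0 0 -.32; 0 0 0 0 0 -.4; 0 0 0 0 0 -.46; 0 0 0 0 0 -.51; 0 0 0 0 0 -.55; 0 0 -.001 0 0 -.57; 0 0 -.001 0 0 -.57"}}

```text
clock: 14.33
eef_pos: [0.4593, 0.3003, 0.0468]
eef_rot: [0.001, 0.418, 0.909, 0.001]
wrist_force: [-0.0, -1.6, 8.4]
gripper_width: 0.267
grasp_force: 69.7
```

Run:
```python
from h import *
s=r.snapshot("wrist");im=s["image"]; import pickle; pickle.dump(s,open("w5.pkl","wb"))
st=r.read_state(); print({k:np.round(st[k],3).tolist() for k in ["clock","q","eef_pos","eef_rot","wrist_force","wrist_torque","grasp_force"]})
cv2.imwrite("pics/w5.png",cv2.resize(im[142:292,239:399],None,fx=4,fy=4,interpolation=cv2.INTER_CUBIC))
```

```text
{'clock': 14.383, 'q': [0.486, 0.159, 1.809, -0.0, 1.17, -0.224], 'eef_pos': [0.459, 0.3, 0.047], 'eef_rot': [0.001, 0.417, 0.909, 0.001], 'wrist_force': [-0.234, -0.445, 7.379], 'wrist_torque': [-0.158, 0.047, -0.015], 'grasp_force': 69.694}
```

View pics/w5.png

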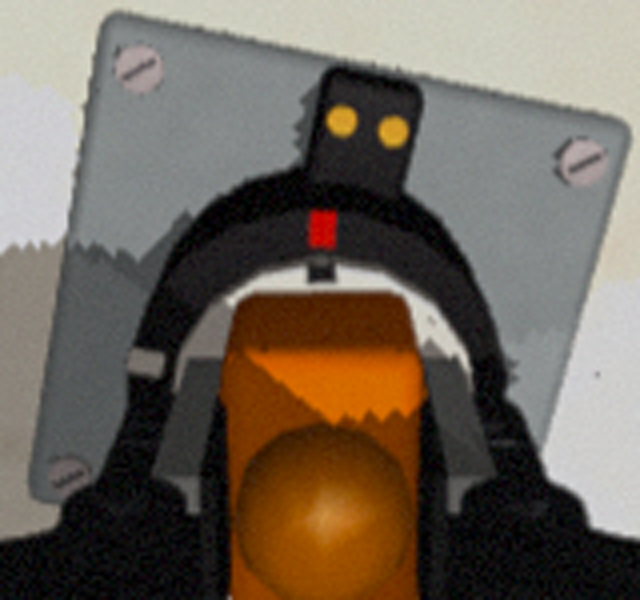

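The black mark sits at the red stop mark (321,230). I'll press slightly more to seat the collar firmly and finish the turn to the stop.

>>> {"fn": "step_arm", "kwargs": {"plan": "0 0 -.0005 0 0 -.01; 0 0 -.001 0 0 -.02; 0 0 -.0015 0 0 -.03; 0 0 -.0015 0 0 -.04; 0 0 -.0015 0 0 -.04; 0 0 -.0015 0 0 -.04; 0 0 -.0015 0 0 -.04; 0 0 -.0015 0 0 -.04; 0 0 -.0015 0 0 -.04; 0 0 -.0015 0 0 -.04"}}

```text
clock: 15.22
eef_pos: [0.4593, 0.3003, 0.0464]
eef_rot: [0.001, 0.435, 0.9, 0.001]
wrist_force: [-2.5, -2.5, 17.1]
gripper_width: 0.266
grasp_force: 71.1
```

Run:
```python
from h import *
st=r.read_state(); print({k:np.round(st[k],4).tolist() for k in ["clock","eef_pos","eef_rot","wrist_force","wrist_torque","grasp_force"]})
```

```text
{'clock': 15.2167, 'eef_pos': [0.4593, 0.3003, 0.0464], 'eef_rot': [0.0012, 0.4352, 0.9003, 0.0013], 'wrist_force': [-2.5204, -2.5476, 17.1105], 'wrist_torque': [-0.7018, 0.8887, 0.1155], 'grasp_force': 71.1083}
```

The force is now 17 N, above the 10 N spring, so the collar is on the rim. The turn is about 80°, at the stop.

```bash
python3 -c "
from plant import r
print(r.close_job())"
```

```text
the job is handed in; nothing more can be done
None
```

The orange lamp is in the socket, turned about 80° clockwise to the stop and pressed down with its collar on the rim (17 N against the 10 N spring), still gripped; I handed the job in at about 15 s, and no verdict came back.

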